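# Move the cover to the filled tablet cassette

## Task

Take the blue cover off the empty tablet cassette by squeezing its two orange side tabs together, and snap it onto the open, filled cassette: fully home, with both tabs sprung back out and caught. Pull and press gently, since the cassettes crack easily, and leave the other things on the bench where they are.

Things in the scene. Friction and masses are not known exactly. Their poses are not given: they have to be found in the camera images.
- cover_grip (a point): The place to hold the cover: midway between its two orange upright tabs, 30 mm above the plate's underside; fingertips may reach 19 mm below this point. x along the plate's long side, y from tab to tab, z up. Each tab stands 38 mm above the plate's top, is 30 mm wide (x) and 6 mm thick; outer faces 54 mm apart at rest, 42 mm fully squeezed. Nothing else of the cover can be gripped.
- cover_under (a point): Middle of the underside of the cover's blue plate, 112 x 80 x 5 mm; same axes. Below it two ribs (at x = +-49 mm, 6 mm thick, 62 mm long in y, 8 mm deep) enter a cassette's mouth with 2 mm play all round, and a barbed leg under each tab reaches 19 mm down. The cover fits either way round and weighs 65 to 135 g.
- tab_l (a joint): How far the tab on the cover's +y side is pressed inwards (m): 0 sprung out, 0.006 fully in; spring 2.5 N to start, 7 N at full travel. At rest its barb hooks 4 mm under the cassette's ledge; it comes free when pressed in more than about 4 mm (up to 5 if the cover lies off-centre), so both tabs must be pressed at once.
- tab_r (a joint): The same for the tab on the cover's -y side.
- cassette_a: The empty white cassette that wears the cover at the start; fixed to the bench. Open box 116 (x) x 84 (y) mm; origin at the middle of its underside, x along the 116 mm side, z up. Its top 16 mm is a collar with the mouth, here right down: rim 60 mm above the origin. Walls 4 mm; along both long sides a ledge, 5 mm high, level with the rim, leaves a mouth 108 x 66 mm. Cracks above 35 N in all.
- rim_a (a point): Centre of cassette_a's mouth, level with its rim. In each mouth a sprung black rubber frame, 6 mm proud of the rim when free, pushes the cover up: 6 N free, 8 N with the cover caught (plate 2 mm above the rim), 9 N with the plate hard on the rim. Caught, seal and ledge load the cassette with 15 N in all. Let go before its barbs are under the ledge, the cover is pushed up again.
- cassette_b: The filled cassette (coloured tablets), open, fixed to the bench; make and frame as cassette_a, but its collar, mouth and seal included, has been set 0 to 24 mm higher for capacity and sits tight there; how much is not measured: rim 60 to 84 mm above the origin. To catch, press the cover down till the plate is less than 2 mm above the rim; 12 to 20 N is ample. Cracks above 35 N.
- pill_bottle: Small amber tablet bottle, 38 mm across, 70 mm high, between the cassettes; leave it. Origin at its underside, as for all that follow.
- syrup_bottle: Amber bottle, 56 mm across, 130 mm high, behind the cassettes; leave it.
- tablet_jar: White jar with a blue cap, 70 mm across, 100 mm high, behind the cassettes; leave it.
- carton: White and green medicine carton 55 x 120 x 45 mm; leave it.
- count_tray: Green counting tray 200 x 140 x 20 mm; leave it.
- spatula: Counting spatula, 190 mm long; leave it.
- measure_cup: Clear measuring cup, 60 mm across, 55 mm high; leave it.
Things that resemble listed ones, but are neither listed nor needed, are in the scene too. What is shaped like the part that bears cover_grip but turquoise or yellow is not meant.

How it is judged:
On the way, in this order (a step that is already met when the one before it is completed fails the run):
1. both tabs are pressed in together while the cover is still on the empty cassette (value of joint each of tab_l, tab_r above 0.0035 m and z of cover_grip in the frame of cassette_a below 0.105 m), for 0.05 s.
2. the cover is lifted clear of the empty cassette (z of cover_grip in the frame of cassette_a above 0.12 m), for 0.1 s.
At the end, for the whole second after the job is handed in: The cover is snapped onto the filled cassette: within 6 mm of its centre, level within 0.04 rad, both tabs sprung out to less than 3.5 mm pressed, and held down on the seal by its catches (more than 8 N between cover and cassette) (z of cover_grip in the frame of cassette_b between 0.087 and 0.119 m and horizontal distance between cover_grip and cassette_b below 0.006 m and angle between cover_grip's own z axis and vertical below 0.04 rad and value of joint each of tab_l, tab_r below 0.0035 m and contact force between cover and cassette_b above 8 N); the robot touches nothing.
It fails at once if a cassette cracked: it was loaded with more than 35 N in all (contact force between anything else and cassette_a above 35 N or contact force between anything else and cassette_b above 35 N).
It fails at once if a bystander was moved by more than 20 mm (distance of any of pill_bottle, syrup_bottle, tablet_jar, carton, count_tray, spatula, measure_cup from where it was at the start of the episode above 0.02 m).
It also fails if it takes over 45 s, if anything falls off the work surface, if the arm or the gripper's body presses on something with over 40 N, if the wrist force passes 120 N, or if a joint passes its speed limit or range.

## Robot

A 7-joint arm with a two-finger parallel gripper is mounted at the origin on the work surface. World frame = base frame: x ahead of the robot, y to its left, z up, the work surface at z = 0. Lengths are in m, angles in rad, forces in N, time in s.
With the tool pointing down it reaches from about 0.425 to 0.875 m from the base axis. Payload 4.7 kg.
Tool frame: the origin (TCP) lies midway between the tips of the shut fingers; the grasp point (between the pads) lies 19 mm behind it (ctrl.grip_point_offset is the distance from the TCP to the grasp point, in m); z points along the fingers, y is the line along which they close (so a half turn about z gives the same grasp; the last joint's range is limited). The gripper opens to 87 mm and grips with 3 to 60 N. Pads are 19 mm wide; open, the fingers measure 117 mm over their backs; the gripper's body (75 mm by 190 mm) begins 51 mm behind the grasp point.
Start: joints at [1.133, 0.321, -0.07, 1.45, 0.023, 1.371, -0.057], TCP at [0.284, -0.585, 0.187] pointing down, gripper open.
Joint ranges: [-2.86, 2.86], [-0.3, 2.09], [-1.38, 1.24], [0.06, 2.45], [-1.56, 4.7], [0.09, 2.05], [-2.69, 2.69]. Speed limits (rad/s): [2.57, 2.57, 3.14, 3.14, 3.14, 3.14, 3.14].

## Interface

Orientations are given as a rotation vector (axis times angle).
In Python, from bench import ctrl gives the robot as it stands.
- The arm moves only by the tool move_arm, never from a script. Its argument "increments" is text: rows parted by semicolons, each of 7 numbers parted by spaces: the shift along the world's x, y, z in mm, then the turn, a rotation vector about the world's x, y, z in degrees, then the closure in counts, from 0 (fully open) to 255 (shut). A call has exactly 8 rows; each row shifts and turns the commanded pose from where the row before left it; what a row does not reach is not made up. A row lasts 1/12 s, in which the tool goes at most 41.7 mm and 7.16 degrees, less where a joint would pass 70% of its speed; a pose out of reach is approached as far as the arm can. A call with a gripper value outside its range is refused whole. The fingers move at their own pace and stop on an object; "grip_force" is the grip in N (left out, the last holds). Time passes only in rows, so rows that do not move let the fingers close, or fill a call up. It gives the time, the measured TCP pose, the force, the opening and the grip force at its end, in the units of the state.
- ctrl.get_state(): the state, without advancing time (a new reading comes with each control period).
- ctrl.get_image(name): name is "scene" or "top" or "wrist"; returns a dict with "frame" (384x512x3 uint8, red, green, blue), "depth" (384x512 float32, m along the optical axis (not along the pixel's ray), 0 where there is no reading), "fx", "fy", "cx", "cy" (pixels), "position" and "orientation" of the camera in the world. Camera axes: x right, y down, z forward; pixel columns grow to the right and rows downward; lengths in m; the calibration is good to about 2 mm. A picture is of the moment at which its call begins.
- ctrl.close_job(): hands the job in; it is judged then, once.
Trained networks look in a picture, given as the dict that the camera call returned (one of the last four; its "shot" number tells which), for a name from the list of things; names that differ only in an ending like _2 or _b are one class to them, and where a whole thing is asked for, a point or a joint stands for the part that bears it (a point fixed in the world has none). Each returns a list of dicts, best first, with "score" (0 to 1); they miss things now and then, are a little off and sometimes report something else, mostly with a low value. They report only what shows in the picture. A call takes as long as a camera call. They do not tell look-alikes from the thing itself.
- ctrl.find_in(target, picture): "centre" ([x, y, z] in m, in world coordinates, good to about 4 mm: the middle of the surface that is visible of it).
- ctrl.silhouettes(target, picture): "region" (384x512 bool, what is visible of it).
The state is a dict: "time": time; "joint_positions": joint angles; "qd": joint speeds; "joint_torque": joint torques, N m; "position": TCP position; "tool_rot": TCP orientation; "ft_force": force on the tool from outside, world axes, zero at the start; "torque": the same for the moment, N m; "grip_width": opening from 0.0 (shut) to 1.0 (fully open); "grip_force": force on a finger pad.
Only numpy, scipy, OpenCV 4.12 (cv2) and the standard library are available. Lean on these libraries where they do the work, as an engineer would, in place of code of your own. Each camera call takes 0.05 s, during which the arm holds its last target. There are 200 camera calls.

## Working session

There is one attempt and no reset: what is moved stays moved. The work goes in short steps, Python scripts to look and compute and a tool call to move; the robot and the scene stay as the last step left them, time stands still between calls to the robot, and variables do not carry over. Pictures are saved under pics/ and viewed, at most 10 in all, crops included, and the job is handed in when it is done.

Besides the shell and the picture viewer there is one more tool, called after "Call:" as name(argument=value, ...) on one line, values as JSON. move_arm: Moves the arm, as the interface text tells. Its arguments: {"type":"object","properties":{"increments":{"type":"string"},"grip_force":{"type":"number"}},"required":["increments"]}

```bash
mkdir -p pics
cat > h.py <<'E'
import numpy as np, cv2
from scipy.spatial.transform import Rotation as R
from bench import ctrl
def rot(p):
    o=np.array(p["orientation"],float)
    return o if o.shape==(3,3) else R.from_rotvec(o).as_matrix()
def cloud(p):
    d=p["depth"]; v,u=np.mgrid[:d.shape[0],:d.shape[1]]
    c=np.dstack([(u-p["cx"])/p["fx"]*d,(v-p["cy"])/p["fy"]*d,d])
    w=c@rot(p).T+np.array(p["position"]); w[d<=0]=np.nan
    return w
def save(p,n): cv2.imwrite(f"pics/{n}.png",cv2.cvtColor(p["frame"],cv2.COLOR_RGB2BGR))
E
python3 - <<'E'
from h import *
s=ctrl.get_state();print({k:np.round(v,3) for k,v in s.items()}, ctrl.grip_point_offset)
for n in ("top","scene"):
    p=ctrl.get_image(n);save(p,n);print(n,p["position"],p["orientation"])
    for t in ("cover_grip","cassette_a","pill_bottle","syrup_bottle","tablet_jar","carton","measure_cup"):
        print(t,[(round(r["score"],2),np.round(r["centre"],3).tolist()) for r in ctrl.find_in(t,p)][:4])
E
```

```text
{'time': np.float64(0.0), 'joint_positions': array([ 1.133,  0.322, -0.07 ,  1.452,  0.023,  1.371, -0.057]), 'qd': array([0.   , 0.   , 0.001, 0.001, 0.   , 0.003, 0.001]), 'joint_torque': array([-0.0000e+00, -4.9129e+01, -4.0400e-01, -3.1253e+01, -6.4000e-02,
        4.4000e-02,  0.0000e+00]), 'position': array([ 0.283, -0.584,  0.185]), 'tool_rot': array([-3.06e+00, -7.03e-01,  1.00e-03]), 'ft_force': array([ 0.457, -0.53 , -0.235]), 'torque': array([ 0.005,  0.006, -0.011]), 'grip_force': np.float64(0.0), 'grip_width': np.float64(1.001)} 0.0187
top [ 0.44009425 -0.00525602  1.22053624] [-2.17526433  2.140784   -0.07258363]
cover_grip [(0.96, [0.285, 0.206, 0.025]), (0.59, [0.502, 0.208, 0.069]), (0.59, [0.382, 0.02, 0.023])]
cassette_a [(0.88, [0.54, -0.158, 0.022]), (0.8, [0.493, 0.17, 0.007])]
pill_bottle [(0.74, [0.504, 0.205, 0.069])]
syrup_bottle [(0.79, [0.774, 0.057, 0.092])]
tablet_jar [(0.72, [0.771, -0.138, 0.103]), (0.17, [0.513, -0.004, 0.069])]
carton [(0.63, [0.375, -0.389, 0.043])]
measure_cup [(0.57, [0.343, 0.377, -0.0])]
scene [1.18198611 0.6573177  0.75714725] [-0.95180503 -2.32475332  1.17018399]
cover_grip [(0.83, [0.393, 0.025, 0.025]), (0.82, [0.299, 0.209, 0.024]), (0.64, [0.511, 0.213, 0.066]), (0.34, [0.514, 0.187, 0.09])]
cassette_a [(0.93, [0.559, -0.141, 0.046]), (0.55, [0.553, 0.238, 0.018]), (0.48, [0.388, -0.378, 0.04])]
pill_bottle [(0.76, [0.523, 0.005, 0.044])]
syrup_bottle [(0.91, [0.797, 0.082, 0.073])]
tablet_jar [(0.78, [0.788, -0.115, 0.068])]
carton [(0.6, [0.39, -0.376, 0.037]), (0.37, [0.796, 0.08, 0.069])]
measure_cup [(0.9, [0.645, -0.381, 0.038])]
```

View pics/top.png

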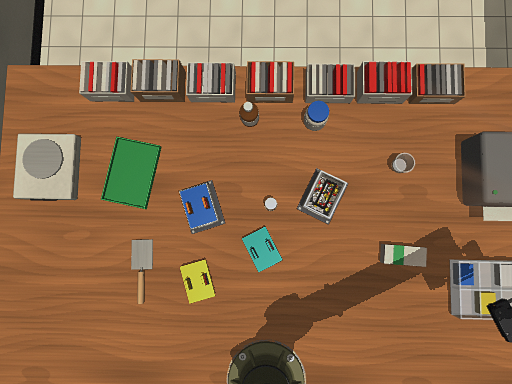

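View pics/scene.png

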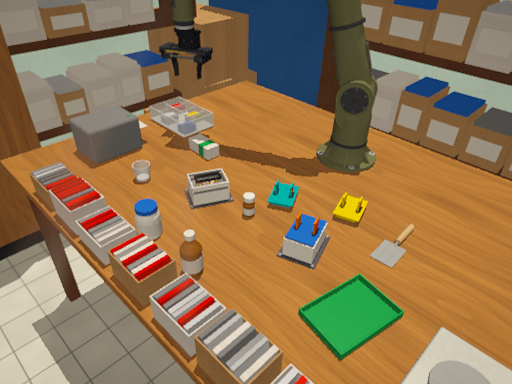

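The top view shows the blue cover with orange tabs on its cassette at px (200,206), and the filled cassette at (323,195). The pill bottle is between them at (271,203), and the turquoise and yellow look-alikes are below. Next I measure both cassettes.

```bash
cat > m.py <<'E'
from h import *
def rect(w,m,lab):
    q=w[m]; q=q[~np.isnan(q[:,0])]
    if len(q)<10: print(lab,len(q));return
    r=cv2.minAreaRect((q[:,:2]*1000).astype(np.float32))
    print(lab,len(q),"rect",np.round(r[0],1),np.round(r[1],1),round(r[2],1),"z med/5/95",np.round(np.percentile(q[:,2],[50,5,95]),4),"mean",np.round(q.mean(0),4))
    return r
def near(w,c,r): return np.hypot(w[...,0]-c[0],w[...,1]-c[1])<r
def masks(p):
    h=cv2.cvtColor(p["frame"],cv2.COLOR_RGB2HSV).astype(int);H,S,V=h[...,0],h[...,1],h[...,2]
    return dict(blue=(H>100)&(H<125)&(S>120),orange=(H<16)&(S>170)&(V>90),white=(S<50)&(V>110))
E
python3 - <<'E'
from m import *
for n in ("top","scene"):
    p=ctrl.get_image(n);w=cloud(p);k=masks(p);print(n)
    a=near(w,(.505,.209),.09);b=near(w,(.55,-.15),.09)
    rect(w,a&k["blue"]&(w[...,2]>.05),"blue")
    o=(a&k["orange"]&(w[...,2]>.07)).astype(np.uint8)
    nn,l=cv2.connectedComponents(o)
    for i in range(1,nn): rect(w,l==i,f"or{i}")
    z=w[...,2][b&(w[...,2]>.02)];print(np.histogram(z,np.arange(.02,.11,.004)))
    zt=np.nanpercentile(z,90)
    rect(w,b&(w[...,2]>.045),"b>45"); rect(w,b&k["white"]&(w[...,2]>.055),"bw>55"); rect(w,b&(w[...,2]>.065),"b>65")
    rect(w,near(w,(.51,.0),.05)&(w[...,2]>.03),"pill")
E
```

```text
top
blue 901 rect [502.5 205. ] [110.2  79.2] 18.4 z med/5/95 [0.0676 0.0638 0.0713] mean [0.5022 0.2047 0.0676]
or1 29 rect [510.1 180.8] [28.7  6.3] 13.8 z med/5/95 [0.102  0.0779 0.1088] mean [0.5099 0.1804 0.0988]
or2 19 rect [494.2 226.9] [26.5  4.7] 17.6 z med/5/95 [0.106  0.1009 0.1078] mean [0.4947 0.2269 0.1048]
(array([ 49,  53,  37,  56,  68,  37,  15,  11,   1,  14,  15,  77, 218,
       130,  65,  10,   0,   0,   0,   0,   0,   0]), array([0.02 , 0.024, 0.028, 0.032, 0.036, 0.04 , 0.044, 0.048, 0.052,
       0.056, 0.06 , 0.064, 0.068, 0.072, 0.076, 0.08 , 0.084, 0.088,
       0.092, 0.096, 0.1  , 0.104, 0.108]))
b>45 549 rect [ 541.5 -161.8] [ 84.1 116.7] 64.6 z med/5/95 [0.0705 0.0571 0.0784] mean [ 0.5435 -0.1625  0.0702]
bw>55 322 rect [ 541.5 -161.8] [ 84.1 116.7] 64.6 z med/5/95 [0.0696 0.0649 0.0738] mean [ 0.5406 -0.1607  0.0694]
b>65 493 rect [ 541.5 -161.8] [ 84.1 116.7] 64.5 z med/5/95 [0.071  0.0668 0.0786] mean [ 0.5418 -0.1625  0.0718]
pill 134 rect [511.4  -4.9] [36.  34.1] 45.4 z med/5/95 [0.0693 0.0346 0.0729] mean [ 0.5106 -0.0051  0.0649]
scene
blue 63
[... 376 characters left out ...]
6, 152, 166,
        89,  13,   0,   0,   0,   0,   0,   0,   0]), array([0.02 , 0.024, 0.028, 0.032, 0.036, 0.04 , 0.044, 0.048, 0.052,
       0.056, 0.06 , 0.064, 0.068, 0.072, 0.076, 0.08 , 0.084, 0.088,
       0.092, 0.096, 0.1  , 0.104, 0.108]))
b>45 669 rect [ 544.2 -161.1] [ 90.5 116.4] 64.2 z med/5/95 [0.0668 0.0466 0.0752] mean [ 0.5487 -0.1539  0.064 ]
bw>55 314 rect [ 544.3 -161.1] [ 90.5 116.1] 64.3 z med/5/95 [0.0662 0.0564 0.0701] mean [ 0.5537 -0.1466  0.0648]
b>65 397 rect [ 543.8 -161.8] [ 89.4 116.1] 64.0 z med/5/95 [0.0691 0.0657 0.0756] mean [ 0.5459 -0.16    0.0699]
pill 186 rect [517.7  -2.9] [36.6 33.4] 46.5 z med/5/95 [0.0589 0.0329 0.0703] mean [0.5214 0.0011 0.0551]
```

Call:
move_arm(increments="14 26 8 0 0 0 0;16 27 8 0 0 0 0;16 27 8 0 0 0 0;16 27 8 0 0 0 0;16 27 8 0 0 0 0;16 27 8 0 0 0 0;16 27 8 0 0 0 0;16 27 8 0 0 0 0")

```text
time: 1.57
position: [0.4103, -0.3684, 0.2512]
tool_rot: [3.061, 0.703, 0.0]
ft_force: [-0.1, -0.3, 0.7]
grip_width: 1.001
grip_force: 0.0
```

Call:
move_arm(increments="16 27 8 0 0 -1 0;16 27 8 0 0 -1 0;16 27 8 0 0 -1 0;16 27 8 0 0 -1 0;16 27 8 0 0 -1 0;12 27 0 0 0 -1 0;10 27 0 0 0 -1 0;0 20 0 0 0 -0.6 0")

```text
time: 2.23
position: [0.5135, -0.1573, 0.2907]
tool_rot: [-3.1, -0.504, -0.002]
ft_force: [-0.5, -0.1, 0.0]
grip_width: 1.002
grip_force: 0.0
```

Run:
```python
from m import *
p=ctrl.get_image("wrist");save(p,"w1");w=cloud(p);k=masks(p)
s=ctrl.get_state();print(s["position"],s["tool_rot"],s["time"],s["joint_positions"].round(2) if hasattr(s["joint_positions"],"round") else s["joint_positions"]);print(p["position"],p["orientation"])
b=near(w,(.542,-.162),.09)
z=w[...,2][b&(w[...,2]>.02)];print(np.histogram(z,np.arange(.05,.09,.002)))
rect(w,b&(w[...,2]>.062),"b>62"); rect(w,b&k["white"]&(w[...,2]>.055),"bw>55"); rect(w,b&(w[...,2]>.0725),"seal")
```

```text
[ 0.51319358 -0.15272956  0.29105719] [-3.09672676e+00 -5.11166618e-01 -2.22803658e-03] 2.2833 [ 0.64  0.07 -0.42  1.55  0.02  1.53 -1.02]
[ 0.59066915 -0.13235889  0.48817863] [ 2.34615259 -1.69076456 -0.25304734]
(array([  17,   14,   24,   25,   22,   19,   28,   25,  334, 1424,  155,
        159,  681,   63,    0,    0,    0,    0,    0]), array([0.05 , 0.052, 0.054, 0.056, 0.058, 0.06 , 0.062, 0.064, 0.066,
       0.068, 0.07 , 0.072, 0.074, 0.076, 0.078, 0.08 , 0.082, 0.084,
       0.086, 0.088]))
b>62 57326 rect [ 542.7 -157. ] [109.1 138.7] 53.6 z med/5/95 [0.4143 0.0773 0.4341] mean [ 0.5386 -0.1509  0.3958]
bw>55 1944 rect [ 544.3 -163. ] [ 84.4 116.2] 64.4 z med/5/95 [0.0689 0.0666 0.4129] mean [ 0.5436 -0.164   0.0946]
seal 55349 rect [ 533.7 -157.7] [ 81.1 138. ] 34.9 z med/5/95 [0.4155 0.3505 0.4341] mean [ 0.5383 -0.1504  0.4075]
```

Call:
move_arm(increments="-1 25 0 0 0 0 0;-1 36 0 0 0 0 0;-1 36 0 0 0 0 0;-1 36 0 0 0 0 0;-1 36 0 0 0 0 0;-1 36 0 0 0 0 0;-1 36 0 0 0 0 0;-1 36 0 0 0 0 0")

```text
time: 2.95
position: [0.5035, 0.1175, 0.291]
tool_rot: [3.101, 0.498, 0.001]
ft_force: [0.8, 1.0, 0.5]
grip_width: 0.998
grip_force: 0.0
```

Call:
move_arm(increments="0 33 -10 0 0 0 0;0 28 -20 0 0 0 0;0 18 -25 0 0 0 0;0 0 -25 0 0 0 0;0 0 -20 0 0 0 0;0 0 -10 0 0 0 0;0 0 0 0 0 0 0;0 0 0 0 0 0 0")

```text
time: 3.62
position: [0.504, 0.1948, 0.181]
tool_rot: [3.102, 0.498, 0.0]
ft_force: [-0.3, -0.1, 0.8]
grip_width: 0.999
grip_force: 0.0
```

Run:
```python
from m import *
p=ctrl.get_image("wrist");save(p,"w2");w=cloud(p);k=masks(p)
s=ctrl.get_state();T=R.from_rotvec(s["tool_rot"]).as_matrix();print(s["position"],s["tool_rot"],s["time"],"yaw y",np.degrees(np.arctan2(T[1,1],T[0,1])),s["joint_positions"]);print(p["position"])
z=w[...,2];a=near(w,(.505,.205),.08)&(z<.13)
rect(w,a&k["blue"]&(z>.055),"blue")
o=(a&k["orange"]&(z>.07)).astype(np.uint8)
nn,l=cv2.connectedComponents(o)
for i in range(1,nn):
    if (l==i).sum()>30: rect(w,l==i,f"or{i}"); rect(w,(l==i)&(z>.1),"  top")
```

```text
[0.50463904 0.19510936 0.18185248] [-3.10173369e+00 -4.98048650e-01 -2.70926580e-03] 3.6667 yaw y -71.75565456033193 [ 0.26703956  0.14640463 -0.7453847   1.70959816  0.10264984  1.32362526
 -1.75038963]
[0.58157534 0.21968948 0.378384  ]
blue 8358 rect [506.1 203.9] [110.7  78.5] 18.9 z med/5/95 [0.0662 0.065  0.0674] mean [0.5099 0.2049 0.0662]
or1 344 rect [498.6 226.7] [29.7  5.5] 18.8 z med/5/95 [0.1036 0.0756 0.1052] mean [0.5017 0.227  0.0984]
  top 231 rect [498.6 226.7] [29.7  5.5] 18.9 z med/5/95 [0.1041 0.1025 0.1054] mean [0.4998 0.2268 0.104 ]
or2 318 rect [514.3 181.3] [29.2  6.8] 18.7 z med/5/95 [0.1038 0.0818 0.105 ] mean [0.5171 0.1826 0.1004]
  top 239 rect [514.1 181.7] [29.1  5.1] 19.0 z med/5/95 [0.1041 0.1028 0.1052] mean [0.5148 0.1819 0.104 ]
```

View pics/w2.png

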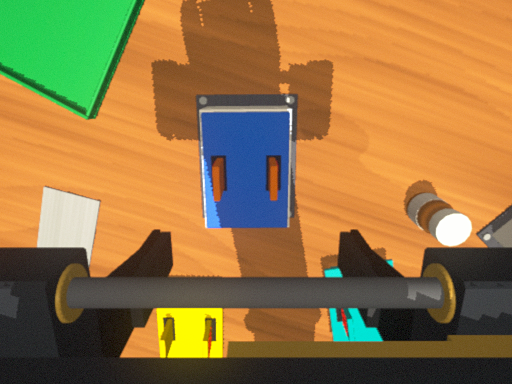

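The cover is at (0.506, 0.204) with tab axis 108.8° and tab tops at 0.104, which agrees with the given sizes. Now I descend with the fingers open.

Call:
move_arm(increments="1.5 9 0 0 0 0.6 0;0 0 -20 0 0 0 0;0 0 -25 0 0 0 0;0 0 -25 0 0 0 0;0 0 -20 0 0 0 0;0 0 -10 0 0 0 0;0 0 -5 0 0 0 0;0 0 0 0 0 0 0")

```text
time: 4.33
position: [0.5054, 0.2046, 0.0757]
tool_rot: [-3.099, -0.516, 0.0]
ft_force: [-0.8, 0.4, 0.8]
grip_width: 1.0
grip_force: 0.0
```

Run:
```python
from m import *
p=ctrl.get_image("wrist");save(p,"w3")
s=ctrl.get_state();print(s["position"],s["tool_rot"],s["ft_force"],s["time"])
```

```text
[0.50599766 0.20479779 0.07652723] [-3.09855366e+00 -5.15667444e-01 -1.98990409e-03] [1.27392245 0.76265234 0.64048369] 4.3833
```

View pics/w3.png

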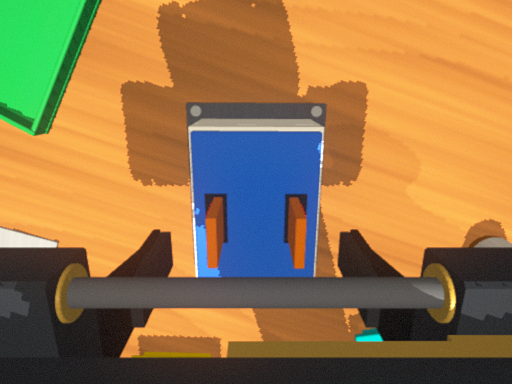

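Call:
move_arm(increments="0 0 0 0 0 0 255;0 0 0 0 0 0 255;0 0 0 0 0 0 255;0 0 0 0 0 0 255;0 0 0 0 0 0 255;0 0 0 0 0 0 255;0 0 0 0 0 0 255;0 0 0 0 0 0 255", grip_force=18)

```text
time: 5.05
position: [0.5053, 0.2042, 0.0756]
tool_rot: [3.099, 0.515, -0.0]
ft_force: [-0.6, 0.3, 0.2]
grip_width: 0.479
grip_force: 0.0
```

Call:
move_arm(increments="0 0 0 0 0 0 255;0 0 0 0 0 0 255;0 0 0 0 0 0 255;0 0 2 0 0 0 255;0 0 2 0 0 0 255;0 0 0 0 0 0 255;0 0 0 0 0 0 255;0 0 0 0 0 0 255", grip_force=25)

```text
time: 5.72
position: [0.5053, 0.2042, 0.0796]
tool_rot: [3.099, 0.515, 0.0]
ft_force: [1.0, -0.1, -0.5]
grip_width: 0.007
grip_force: 0.0
```

Run:
```python
from m import *
p=ctrl.get_image("wrist");q=ctrl.get_image("scene")
a=p["frame"];b=cv2.resize(q["frame"][190:280,240:360],(512,384),interpolation=cv2.INTER_CUBIC)
cv2.imwrite("pics/w4.png",cv2.resize(np.hstack([a,b])[...,::-1],(800,300)))
s=ctrl.get_state();print(s["position"],s["tool_rot"],s["ft_force"],s["grip_width"],s["time"])
w=cloud(p);k=masks(p);z=w[...,2];a=near(w,(.505,.205),.08)&(z<.13)
rect(w,a&k["blue"]&(z>.055),"blue")
o=(a&k["orange"]&(z>.07)).astype(np.uint8)
nn,l=cv2.connectedComponents(o)
for i in range(1,nn):
    if (l==i).sum()>30: rect(w,(l==i)&(z>.1),"  top")
```

```text
[0.5052354  0.20413179 0.07954402] [ 3.09890116e+00  5.15319940e-01 -1.37326495e-04] [0.23919576 0.56038276 0.30288574] 0.006592259420446683 5.8167
blue 11388 rect [511.1 205.6] [100.7  78.7] 18.6 z med/5/95 [0.0663 0.0652 0.0673] mean [0.5289 0.2117 0.0665]
  top 380 rect [518.8 183.2] [19.9  5.9] 18.5 z med/5/95 [0.1041 0.1012 0.1053] mean [0.5194 0.1837 0.1038]
  top 348 rect [503.6 228.1] [20.2  5.4] 18.5 z med/5/95 [0.1041 0.1012 0.1052] mean [0.5044 0.2282 0.1039]
```

View pics/w4.png

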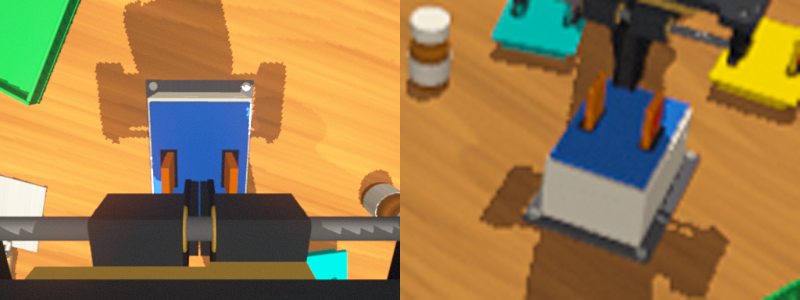

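The fingers shut without touching the tabs: in both views they are on the robot-facing side of the tabs. I measure where the fingers really are.

Run:
```python
from m import *
for n in ("wrist","scene","top"):
    p=ctrl.get_image(n);w=cloud(p);z=w[...,2]
    V=p["frame"].max(-1);S=p["frame"].max(-1).astype(int)-p["frame"].min(-1)
    m=near(w,(.49,.2),.07)&(V<75)&(S<30)&(z>.072)
    print(n)
    for lo in (.072,.085,.1,.115,.13,.15):
        q=w[m&(z>lo)&(z<lo+.015)]
        if len(q)>3: print(lo,len(q),np.round(np.median(q,0),4),np.round(q.min(0),3),np.round(q.max(0),3))
print(ctrl.get_state()["joint_positions"])
```

```text
wrist
0.115 393 [0.5153 0.2079 0.1234] [0.513 0.199 0.115] [0.52  0.216 0.13 ]
0.13 519 [0.5152 0.2074 0.1376] [0.51  0.199 0.13 ] [0.52  0.216 0.145]
0.15 725 [0.5042 0.2042 0.1633] [0.495 0.196 0.15 ] [0.519 0.214 0.165]
scene
0.115 30 [0.5143 0.2089 0.1241] [0.5   0.201 0.117] [0.52  0.218 0.129]
0.13 38 [0.5145 0.209  0.1377] [0.504 0.199 0.13 ] [0.519 0.219 0.145]
0.15 51 [0.5149 0.2075 0.1596] [0.507 0.197 0.15 ] [0.521 0.222 0.165]
top
[ 0.22250217  0.25302502 -0.73837561  1.82398718  0.18697085  1.13562618
 -1.82059456]
```

Run:
```python
from m import *
for n in ("wrist","scene"):
    p=ctrl.get_image(n);w=cloud(p);z=w[...,2]
    m=near(w,(.505,.204),.02)&(z>.0)
    print(n)
    for lo in np.arange(.06,.17,.006):
        mm=m&(z>lo)&(z<lo+.006)
        if mm.sum()>0: print(round(lo,3),mm.sum(),np.round(np.median(w[mm],0),3),np.median(p["frame"][mm],0))
```

```text
wrist
0.06 790 [0.508 0.206 0.066] [ 41.  97. 189.]
0.066 1459 [0.508 0.205 0.067] [ 41.  97. 189.]
0.114 152 [0.515 0.207 0.117] [37.  37.  46.5]
0.12 197 [0.515 0.208 0.123] [37. 35. 43.]
0.126 214 [0.515 0.207 0.129] [37. 35. 42.]
0.132 241 [0.515 0.207 0.135] [37. 35. 41.]
0.138 258 [0.515 0.206 0.14 ] [37. 35. 40.]
0.144 196 [0.515 0.208 0.147] [37. 34. 37.]
0.15 225 [0.515 0.208 0.153] [37. 35. 36.]
0.156 96 [0.515 0.206 0.157] [38.5 37.  37. ]
0.162 454 [0.501 0.202 0.164] [53. 49. 47.]
0.168 59 [0.504 0.206 0.17 ] [40. 34. 28.]
scene
0.06 56 [0.509 0.204 0.065] [ 21.  67. 125.]
0.066 55 [0.501 0.202 0.067] [ 21.  67. 126.]
0.072 1 [0.514 0.187 0.072] [84. 43. 34.]
0.078 2 [0.511 0.185 0.08 ] [131.5  65.5  14.5]
0.084 1 [0.509 0.184 0.085] [129.  66.  30.]
0.096 1 [0.512 0.185 0.101] [133.  63.   0.]
0.114 14 [0.515 0.209 0.118] [25.5 36.5 44. ]
0.12 14 [0.514 0.211 0.123] [35.  29.5 25.5]
0.126 19 [0.514 0.211 0.13 ] [33. 29. 26.]
0.132 16 [0.515 0.209 0.134] [30.  27.5 26. ]
0.138 18 [0.514 0.209 0.141] [32. 30. 28.]
0.144 17 [0.516 0.206 0.147] [27. 24. 24.]
0.15 20 [0.513 0.211 0.152] [28.  24.5 23.5]
0.156 22 [0.514 0.208 0.159] [22.5 22.5 22.5]
0.162 20 [0.515 0.205 0.165] [27.5 25.  25.5]
0.168 10 [0.517 0.202 0.171] [21.5 21.  23.5]
```

The fingertips end near z=0.115, 36 mm above the reported TCP, so they closed above the tab tops at 0.105. The xy position is right. I open and measure the tip height again.

Call:
move_arm(increments="0 0 0 0 0 0 0;0 0 0 0 0 0 0;0 0 0 0 0 0 0;0 0 0 0 0 0 0;0 0 0 0 0 0 0;0 0 0 0 0 0 0;0 0 0 0 0 0 0;0 0 0 0 0 0 0")

```text
time: 6.73
position: [0.5053, 0.2042, 0.0796]
tool_rot: [3.099, 0.515, -0.0]
ft_force: [-0.4, 0.4, 0.3]
grip_width: 0.527
grip_force: 0.0
```

Run:
```python
from m import *
s=ctrl.get_state();print(s["grip_width"],s["position"])
u=np.array([np.cos(np.radians(108.8)),np.sin(np.radians(108.8))])
for n in ("wrist","scene"):
    p=ctrl.get_image(n);w=cloud(p);z=w[...,2]
    t=(w[...,:2]-[.505,.204])@u; x=(w[...,:2]-[.505,.204])@[u[1],-u[0]]
    V=p["frame"].max(-1)
    for sg in (1,-1):
        mm=(sg*t>.036)&(sg*t<.075)&(abs(x)<.02)&(z>.075)&(z<.2)&(V<80)
        print(n,sg,mm.sum(),"zlow",np.round(np.percentile(z[mm],[0,2,5,50]),4) if mm.sum() else "", "x",np.round(np.percentile(x[mm],[2,50,98]),4),"t",np.round(np.percentile(t[mm],[2,98]),4))
```

```text
0.5268894353201696 [0.50526698 0.20420504 0.07960108]Traceback (most recent call last):
  File "<stdin>", line 10, in <module>
    return _quantile_unchecked(
        a, q, axis, out, overwrite_input, method, keepdims, weights)
    return _ureduce(a,
                    func=_quantile_ureduce_func,
    ...<5 lines>...
                    overwrite_input=overwrite_input,
                    method=method)
    r = func(a, **kwargs)
    result = _quantile(arr,
                       quantiles=q,
    ...<2 lines>...
                       out=out,
                       weights=wgt)
    slices_having_nans = np.isnan(arr[-1, ...])
                                  ~~~^^^^^^^^^
IndexError: index -1 is out of bounds for axis 0 with size 0
```

Call:
move_arm(increments="0 0 0 0 0 0 0;0 0 0 0 0 0 0;0 0 0 0 0 0 0;0 0 0 0 0 0 0;0 0 0 0 0 0 0;0 0 0 0 0 0 0;0 0 0 0 0 0 0;0 0 0 0 0 0 0")

```text
time: 7.45
position: [0.5053, 0.2042, 0.0796]
tool_rot: [3.099, 0.515, 0.0]
ft_force: [0.0, -0.6, -0.1]
grip_width: 0.995
grip_force: 0.0
```

Run:
```python
from m import *
s=ctrl.get_state();print(s["grip_width"],s["position"])
u=np.array([np.cos(np.radians(108.8)),np.sin(np.radians(108.8))])
for n in ("wrist","scene"):
    p=ctrl.get_image(n);w=cloud(p);z=w[...,2]
    t=(w[...,:2]-[.505,.204])@u; x=(w[...,:2]-[.505,.204])@[u[1],-u[0]]
    V=p["frame"].max(-1)
    for sg in (1,-1):
        mm=(sg*t>.03)&(sg*t<.075)&(abs(x)<.02)&(z>.075)&(z<.2)&(V<80)
        if mm.sum()>5: print(n,sg,mm.sum(),"zlow",np.round(np.percentile(z[mm],[0,2,5,50]),4),"x",np.round(np.percentile(x[mm],[2,50,98]),4),"t",np.round(np.percentile(t[mm],[2,98]),4))
```

```text
0.9954871181961532 [0.50527735 0.20419571 0.07962225]
wrist 1 4384 zlow [0.1157 0.1192 0.1231 0.1696] x [-0.0079  0.0086  0.0185] t [0.0428 0.0525]
wrist -1 3696 zlow [0.116  0.1191 0.1226 0.1633] x [-0.0073  0.0103  0.0188] t [-0.0539 -0.0434]
scene 1 64 zlow [0.12   0.1207 0.1223 0.1468] x [0.0069 0.011  0.014 ] t [0.0449 0.0563]
scene -1 123 zlow [0.1161 0.1179 0.1192 0.1532] x [-0.0068  0.01    0.0139] t [-0.0541 -0.0418]
```

Call:
move_arm(increments="0 0 -6 0 0 0 0;0 0 -8 0 0 0 0;0 0 -8 0 0 0 0;0 0 -7 0 0 0 0;0 0 -5 0 0 0 0;0 0 -3 0 0 0 0;0 0 -2 0 0 0 0;0 0 0 0 0 0 0")

```text
time: 8.22
position: [0.505, 0.2042, 0.0401]
tool_rot: [-3.099, -0.516, 0.001]
ft_force: [0.2, -0.8, 0.1]
grip_width: 1.008
grip_force: 0.0
```

Run:
```python
from m import *
s=ctrl.get_state();print(s["grip_width"],s["position"],s["ft_force"])
u=np.array([np.cos(np.radians(108.8)),np.sin(np.radians(108.8))])
p=ctrl.get_image("wrist");save(p,"w5")
q=ctrl.get_image("scene");a=p["frame"];b=cv2.resize(q["frame"][190:280,240:360],(512,384),interpolation=cv2.INTER_CUBIC)
cv2.imwrite("pics/w5.png",cv2.resize(np.hstack([a,b])[...,::-1],(800,300)))
for p in (p,q):
    w=cloud(p);z=w[...,2]
    t=(w[...,:2]-[.505,.204])@u; x=(w[...,:2]-[.505,.204])@[u[1],-u[0]]
    V=p["frame"].max(-1)
    for sg in (1,-1):
        mm=(sg*t>.043)&(sg*t<.06)&(abs(x)<.016)&(z>.04)&(z<.2)&(V<80)
        if mm.sum()>5: print(sg,mm.sum(),"zlow",np.round(np.percentile(z[mm],[0,2,5,50]),4))
```

```text
1.0077877152761947 [0.50501801 0.20416754 0.0401151 ] [ 0.21366573 -0.81393226  0.10215742]
1 4239 zlow [0.0751 0.0794 0.0835 0.129 ]
-1 3432 zlow [0.0762 0.0792 0.0823 0.1201]
1 99 zlow [0.0768 0.0806 0.0847 0.12  ]
-1 102 zlow [0.076  0.0823 0.0841 0.1227]
```

View pics/w5.png

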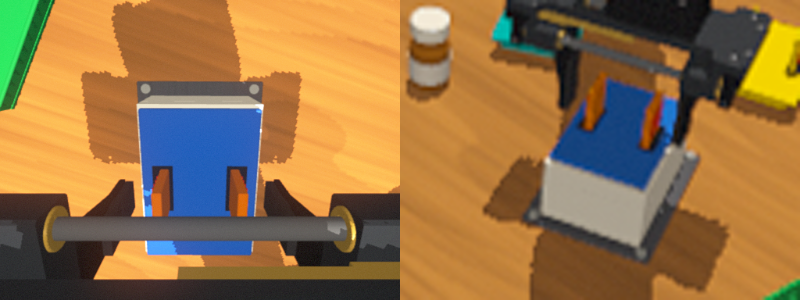

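The fingers now straddle the tabs with tips about 9 mm above the plate. Closing.

Call:
move_arm(increments="0 0 0 0 0 0 255;0 0 0 0 0 0 255;0 0 0 0 0 0 255;0 0 0 0 0 0 255;0 0 0 0 0 0 255;0 0 0 0 0 0 255;0 0 0 0 0 0 255;0 0 0 0 0 0 255", grip_force=20)

```text
time: 8.98
position: [0.5054, 0.2043, 0.0411]
tool_rot: [3.099, 0.515, 0.0]
ft_force: [-1.3, -1.6, 6.9]
grip_width: 0.481
grip_force: 8.7
```

Call:
move_arm(increments="0 0 0 0 0 0 255;0 0 0 0 0 0 255;0 0 0 0 0 0 255;0 0 0 0 0 0 255;0 0 0 0 0 0 255;0 0 0 0 0 0 255;0 0 0 0 0 0 255;0 0 0 0 0 0 255")

```text
time: 9.65
position: [0.5054, 0.2042, 0.0415]
tool_rot: [3.098, 0.515, 0.0]
ft_force: [-2.5, -1.8, 7.1]
grip_width: 0.476
grip_force: 20.0
```

Call:
move_arm(increments="0 0 2 0 0 0 255;0 0 3 0 0 0 255;0 0 5 0 0 0 255;0 0 8 0 0 0 255;0 0 12 0 0 0 255;0 0 15 0 0 0 255;0 0 15 0 0 0 255;0 0 15 0 0 0 255", grip_force=30)

```text
time: 10.32
position: [0.5053, 0.2043, 0.1171]
tool_rot: [3.099, 0.516, 0.001]
ft_force: [0.1, 0.0, -0.6]
grip_width: 0.465
grip_force: 30.0
```

Call:
move_arm(increments="0 0 10 0 0 0 255;0 0 5 0 0 0 255;0 0 0 0 0 0 255;0 0 0 0 0 0 255;0 0 0 0 0 0 255;0 0 0 0 0 0 255;0 0 0 0 0 0 255;0 0 0 0 0 0 255")

```text
time: 10.98
position: [0.5049, 0.2041, 0.13]
tool_rot: [3.099, 0.515, -0.002]
ft_force: [0.2, -0.2, -1.1]
grip_width: 0.471
grip_force: 30.0
```

Run:
```python
from m import *
p=ctrl.get_image("wrist");save(p,"w6");w=cloud(p);k=masks(p);s=ctrl.get_state();print(s["position"],s["ft_force"])
z=w[...,2];a=near(w,(.505,.205),.09)&(z<.25)
r=rect(w,a&k["blue"]&(z>.1),"blue")
q=w[a&k["blue"]&(z>.1)&(z<.18)];A=np.c_[q[:,:2]-q[:,:2].mean(0),np.ones(len(q))]
print("tilt",np.linalg.lstsq(A,q[:,2],rcond=None)[0])
```

```text
[0.5050229  0.20413491 0.13015721] [-0.42604364 -0.26510487 -0.44416653]
blue 17109 rect [512.  184.6] [112.2 119.2] 18.7 z med/5/95 [0.1552 0.1542 0.1562] mean [0.5236 0.2098 0.1553]
tilt [-0.00134079  0.0005357   0.15519322]
```

View pics/w6.png

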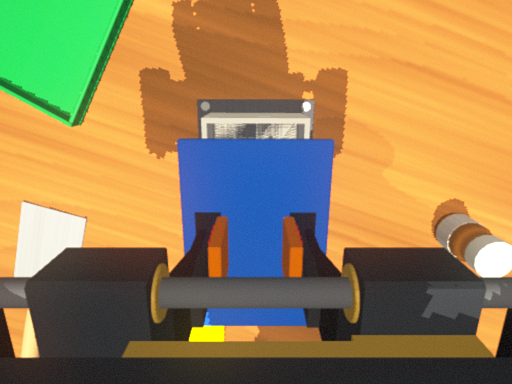

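The cover is held level with both tabs fully in, plate top at z≈0.155. I carry it over the pill bottle to just short of the filled cassette.

Call:
move_arm(increments="-1 -6 0 0 0 -1 255;-2 -15 0 0 0 -3 255;-2 -25 0 0 0 -4 255;-2 -30 0 0 0 -4 255;-2 -30 0 0 0 -4 255;-2 -30 0 0 0 -4 255;-2 -30 0 0 0 -4 255;-2 -30 0 0 0 -4 255")

```text
time: 11.7
position: [0.4894, 0.0052, 0.1308]
tool_rot: [3.13, -0.261, 0.001]
ft_force: [0.4, -0.0, -0.1]
grip_width: 0.471
grip_force: 30.0
```

Call:
move_arm(increments="-2 -30 0 0 0 -4 255;-2 -30 0 0 0 -4 255;-2 -30 0 0 0 -4 255;-2 -26 0 0 0 -3 255;-2 -16 0 0 0 -1.4 255;0 -8 0 0 0 0 255;0 0 0 0 0 0 255;0 0 0 0 0 0 255")

```text
time: 12.37
position: [0.4803, -0.1307, 0.1306]
tool_rot: [-3.063, 0.692, 0.0]
ft_force: [0.5, 1.3, -1.7]
grip_width: 0.47
grip_force: 30.0
```

```bash
cat > mb.py <<'E'
from m import *
p=ctrl.get_image("wrist");save(p,"w7");w=cloud(p);k=masks(p);s=ctrl.get_state()
T=R.from_rotvec(s["tool_rot"]).as_matrix();print(s["position"],s["ft_force"],s["time"],"yaw y",np.degrees(np.arctan2(T[1,1],T[0,1]))%180)
z=w[...,2];b=near(w,(.543,-.162),.085)
rim=b&k["white"]&(z>.062)&(z<.0725);rect(w,rim,"rim");rect(w,b&(z>.062)&(z<.08),"rim+seal");rect(w,b&(z>.0728)&(z<.08),"seal")
rect(w,near(w,s["position"],.1)&k["blue"]&(z>.12)&(z<.18),"blue")
E
python3 mb.py
```

```text
[ 0.48051639 -0.12997491  0.13060942] [-0.40676789  1.15716062 -0.63406167] 12.4167 yaw y 64.62802547059518
rim 4154 rect [ 558.5 -170. ] [84.4 85.5] 64.4 z med/5/95 [0.0688 0.0663 0.07  ] mean [ 0.567  -0.1743  0.0686]
rim+seal 6277 rect [ 558.5 -170. ] [84.4 85.5] 64.4 z med/5/95 [0.0693 0.0672 0.0756] mean [ 0.5636 -0.1726  0.0706]
seal 2017 rect [ 551.1 -166.4] [34.1 67.6] 64.4 z med/5/95 [0.0749 0.0737 0.0761] mean [ 0.5567 -0.1691  0.0749]
blue 16301 rect [ 480.9 -131. ] [ 79.6 112.5] 64.5 z med/5/95 [0.1558 0.1548 0.1568] mean [ 0.4968 -0.1376  0.1558]
```

View pics/w7.png

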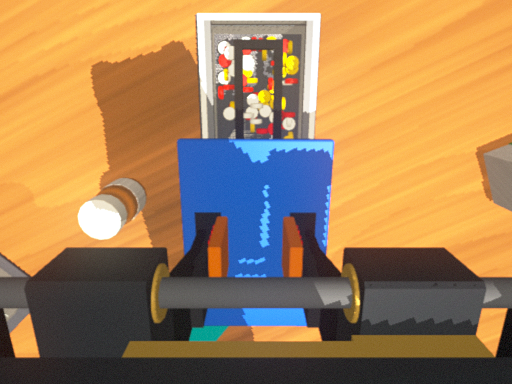

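The rim of b is centred at (0.5446, -0.1634), angle 64.4°, z≈0.069. The cover is at (0.481, -0.131), same angle. Move over it and descend partway.

Call:
move_arm(increments="6 -3 0 0 0 0 255;12 -6 0 0 0 0 255;15 -8 0 0 0 0 255;15 -8 0 0 0 0 255;10 -5 0 0 0 0 255;5.5 -2.5 0 0 0 0 255;0 0 -5 0 0 0 255;0 0 -10 0 0 0 255")

```text
time: 13.08
position: [0.5448, -0.1634, 0.116]
tool_rot: [-3.064, 0.691, -0.003]
ft_force: [-0.2, -0.8, 0.1]
grip_width: 0.47
grip_force: 30.0
```

Call:
move_arm(increments="0 0 -10 0 0 0 255;0 0 -10 0 0 0 255;0 0 -8 0 0 0 255;0 0 -4 0 0 0 255;0 0 0 0 0 0 255;0 0 0 0 0 0 255;0 0 0 0 0 0 255;0 0 0 0 0 0 255")

```text
time: 13.75
position: [0.5443, -0.1645, 0.0843]
tool_rot: [3.064, -0.694, 0.002]
ft_force: [-0.8, 0.2, -1.5]
grip_width: 0.471
grip_force: 30.0
```

```bash
sed -i 's/"w7"/"w8"/; s/(z>.12)&(z<.18)/(z>.085)\&(z<.18)/' mb.py; python3 mb.py
```

```text
[ 0.54420092 -0.16447288  0.08421676] [-0.7082349  -0.01129989 -1.21626937] 13.8 yaw y 64.48264731121472
rim 1120 rect [ 594.  -187.3] [82.8  6.8] 64.1 z med/5/95 [0.0688 0.066  0.0699] mean [ 0.5948 -0.1879  0.0686]
rim+seal 1186 rect [ 594.1 -186.8] [84.   6.8] 64.3 z med/5/95 [0.0688 0.066  0.0699] mean [ 0.5948 -0.1877  0.0685]
seal 0
blue 16441 rect [ 544.9 -164.7] [ 79.4 112.1] 64.5 z med/5/95 [0.1095 0.1085 0.1105] mean [ 0.561  -0.1714  0.1096]
```

Call:
move_arm(increments="0.3 1.2 0 0 0 0 255;0 0 -4 0 0 0 255;0 0 -6 0 0 0 255;0 0 -6 0 0 0 255;0 0 -4 0 0 0 255;0 0 -3 0 0 0 255;0 0 -2 0 0 0 255;0 0 0 0 0 0 255")

```text
time: 14.47
position: [0.5436, -0.163, 0.0579]
tool_rot: [-3.064, 0.694, 0.002]
ft_force: [0.1, -0.4, 0.6]
grip_width: 0.468
grip_force: 30.0
```

Call:
move_arm(increments="0 0 -1 0 0 0 255;0 0 -1 0 0 0 255;0 0 -1 0 0 0 255;0 0 -1 0 0 0 255;0 0 -1 0 0 0 255;0 0 0 0 0 0 255;0 0 0 0 0 0 255;0 0 0 0 0 0 255")

```text
time: 15.13
position: [0.5444, -0.1632, 0.0545]
tool_rot: [3.064, -0.694, 0.001]
ft_force: [-2.3, -0.5, 5.2]
grip_width: 0.467
grip_force: 30.0
```

Call:
move_arm(increments="0 0 -1 0 0 0 255;0 0 -1 0 0 0 255;0 0 -1 0 0 0 255;0 0 -1 0 0 0 255;0 0 0 0 0 0 255;0 0 0 0 0 0 255;0 0 0 0 0 0 255;0 0 0 0 0 0 255")

```text
time: 15.8
position: [0.5444, -0.1632, 0.0508]
tool_rot: [3.064, -0.694, 0.001]
ft_force: [-2.4, 0.3, 7.2]
grip_width: 0.471
grip_force: 30.0
```

Call:
move_arm(increments="0 0 -1 0 0 0 255;0 0 -1 0 0 0 255;0 0 0 0 0 0 255;0 0 0 0 0 0 255;0 0 0 0 0 0 255;0 0 0 0 0 0 255;0 0 0 0 0 0 255;0 0 0 0 0 0 255")

```text
time: 16.47
position: [0.5444, -0.1632, 0.049]
tool_rot: [3.064, -0.694, 0.001]
ft_force: [-2.6, 0.3, 7.8]
grip_width: 0.47
grip_force: 30.0
```

Call:
move_arm(increments="0 0 -0.7 0 0 0 255;0 0 0 0 0 0 255;0 0 0 0 0 0 255;0 0 -0.7 0 0 0 255;0 0 0 0 0 0 255;0 0 0 0 0 0 255;0 0 0 0 0 0 255;0 0 0 0 0 0 255")

```text
time: 17.13
position: [0.5445, -0.1633, 0.0485]
tool_rot: [3.063, -0.694, 0.001]
ft_force: [-4.3, 1.3, 12.5]
grip_width: 0.469
grip_force: 30.0
```

The plate is hard on the rim: force rose from 7.8 to 12.5 N. I release here.

Call:
move_arm(increments="0 0 0 0 0 0 0;0 0 0 0 0 0 0;0 0 0 0 0 0 0;0 0 0 0 0 0 0;0 0 0 0 0 0 0;0 0 0 0 0 0 0;0 0 0 0 0 0 0;0 0 0 0 0 0 0")

```text
time: 17.8
position: [0.5438, -0.163, 0.0459]
tool_rot: [-3.064, 0.694, 0.001]
ft_force: [0.4, -0.6, -0.2]
grip_width: 0.966
grip_force: 0.0
```

Call:
move_arm(increments="0 0 0 0 0 0 0;0 0 0 0 0 0 0;0 0 5 0 0 0 0;0 0 12 0 0 0 0;0 0 20 0 0 0 0;0 0 25 0 0 0 0;0 0 20 0 0 0 0;0 0 0 0 0 0 0")

```text
time: 18.47
position: [0.5476, -0.1638, 0.1343]
tool_rot: [3.063, -0.693, 0.015]
ft_force: [1.2, 0.5, 1.0]
grip_width: 1.004
grip_force: 0.0
```

Run:
```python
from m import *
s=ctrl.get_state();print(s["position"],s["ft_force"],s["grip_width"],s["time"])
for n in ("wrist","scene"):
    p=ctrl.get_image(n);w=cloud(p);k=masks(p);z=w[...,2];print(n);save(p,"f_"+n)
    a=near(w,(.5445,-.1633),.09)&(z<.13)
    rect(w,a&k["blue"]&(z>.06),"blue")
    q=w[a&k["blue"]&(z>.065)&(z<.085)];print("tilt",np.linalg.lstsq(np.c_[q[:,:2]-q[:,:2].mean(0),np.ones(len(q))],q[:,2],rcond=None)[0])
    rect(w,a&k["white"]&(z>.062)&(z<.073),"rim")
    nn,l=cv2.connectedComponents((a&k["orange"]&(z>.08)).astype(np.uint8))
    for i in range(1,nn):
        if (l==i).sum()>30: rect(w,(l==i)&(z>.105),"  tab")
```

```text
[ 0.54761158 -0.16384011  0.13430739] [1.20796931 0.52187087 1.0455142 ] 1.0040056671390756 18.4667
wrist
blue 11639 rect [ 545.1 -163.3] [ 78.7 111.1] 64.3 z med/5/95 [0.076  0.0749 0.0771] mean [ 0.5492 -0.1653  0.076 ]
tilt [0.00058086 0.00081371 0.07600379]
rim 782 rect [ 545.2 -163.5] [ 84.2 115.4] 64.4 z med/5/95 [0.0688 0.0661 0.0699] mean [ 0.5717 -0.1824  0.0685]
  tab 338 rect [ 555.9 -142. ] [ 5.6 29.1] 64.3 z med/5/95 [0.1138 0.1121 0.1151] mean [ 0.5569 -0.1425  0.1137]
  tab 283 rect [ 535.1 -185.1] [ 5.1 28.7] 64.5 z med/5/95 [0.114  0.1129 0.1151] mean [ 0.5359 -0.1854  0.114 ]
scene
blue 331 rect [ 545.3 -159.7] [ 83.2 108.7] 64.1 z med/5/95 [0.0759 0.0739 0.0782] mean [ 0.5478 -0.155   0.0759]
tilt [ 0.0014546  -0.00378256  0.07594251]
rim 126 rect [ 572.9 -142.2] [ 60.8 135.4] 31.6 z med/5/95 [0.0675 0.0631 0.0712] mean [ 0.5677 -0.1338  0.067 ]
  tab 50 rect [ 547.5 -159.5] [57.6 26. ] 65.6 z med/5/95 [0.1098 0.1054 0.1142] mean [ 0.5473 -0.1586  0.1095]
```

View pics/f_wrist.png

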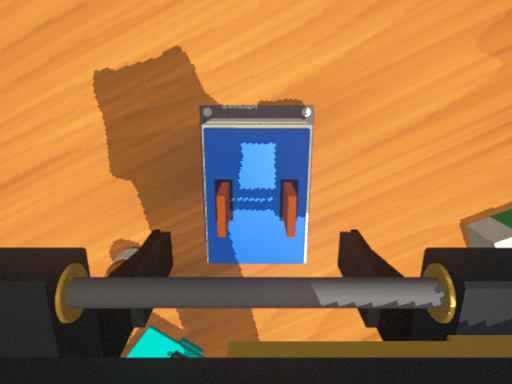

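The cover is caught: plate level, underside about 2 mm above the rim and centred. The tab centres are 48 mm apart (54 mm over the outer faces), so both tabs have sprung out.

Call:
move_arm(increments="0 0 5 0 0 0 0;0 0 5 0 0 0 0;0 0 0 0 0 0 0;0 0 0 0 0 0 0;0 0 0 0 0 0 0;0 0 0 0 0 0 0;0 0 0 0 0 0 0;0 0 0 0 0 0 0")

```text
time: 19.23
position: [0.5439, -0.163, 0.1379]
tool_rot: [-3.064, 0.694, 0.001]
ft_force: [0.1, -0.1, -0.7]
grip_width: 1.002
grip_force: 0.0
```

```bash
python3 -c "
from bench import ctrl
print(ctrl.close_job())"
```

```text
the job is handed in; nothing more can be done
None
```

I moved the blue cover onto the filled cassette and handed the job in at about 19 s of the 45 s: it measured level, centred and caught (underside about 2 mm above the rim) with both tabs sprung out, but the hand-in returned no verdict and I didn't re-measure the bystanders.

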